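# Hold the spring probe on a flute joint

### The arm

A 6-joint arm with a two-finger parallel gripper is mounted at the origin on the work surface. World frame = base frame: x ahead of the robot, y to its left, z up, the work surface at z = 0. Lengths are in m, angles in degrees, forces in N, time in s.
With the tool pointing down it reaches from about 0.4 to 0.825 m from the base axis. Payload 7 kg.
Tool frame: the origin (TCP) lies between the finger pads; the fingertips stand 19 mm ahead of it and the grasp point (between the pads) is the TCP; z points along the fingers, y is the line along which they close (so a half turn about z gives the same grasp; the last joint's range is limited). The gripper opens to 88 mm and grips with 3 to 60 N. Pads are 19 mm wide; open, the fingers measure 130 mm over their backs; the gripper's body (78 mm by 193 mm) begins 47 mm behind the grasp point.
Start: joints at [-57.691, 20.546, 0.682, 0, -70.136, -16.507], TCP at [0.184, -0.649, 0.246] pointing down, gripper open.
Joint ranges: [-176.03, 176.03], [-82.01, 121.73], [-58.28, 71.71], [-173.87, 95.51], [-174.79, -0.11], [-173.66, 173.66]. Speed limits (degrees/s): [136.94, 136.94, 172.46, 180, 180, 180].

### API

Orientations are given as [roll, pitch, yaw] about the fixed x, y, z axes, in that order (R = Rz(yaw) Ry(pitch) Rx(roll)).
In Python, from plant import get_obs, snapshot, close_job, spot_in, spot_point gives the robot as it stands.
- The arm moves only by the tool play_rows, never from a script. Its argument "plan" is a list of rows, each a list of 6 numbers: the shift along the tool's x, y, z in cm, then the turn, a rotation vector about the tool's x, y, z in degrees. A call has 1 to 20 rows; each row shifts and turns the commanded pose from where the row before left it, along the tool's axes as they then stand; what a row does not reach is not made up. A row lasts 1/12 s, in which the tool goes at most 41.7 mm and 7.16 degrees, less where a joint would pass 70% of its speed; a pose out of reach is approached as far as the arm can. A call is refused whole if a number of a shift passes 4.17 or a number of a turn 7.16, either way. A call with a gripper value outside its range is refused whole. "grip" is the finger opening in cm, from 0 to 8.76, set as the call begins (left out, the last holds). The fingers move at their own pace and stop on an object; the grip force is fixed at half the most. Time passes only in rows, so rows that do not move let the fingers close. It gives the time, the measured TCP pose, the force, the opening and the grip force at its end, in the units of the state.
- get_obs(): the state, without advancing time (a new reading comes with each control period).
- snapshot(name): name is "scene" or "top" or "wrist"; returns a dict with "frame" (480x640x3 uint8, red, green, blue), "fx", "fy", "cx", "cy" (pixels), "position" and "attitude" of the camera in the world. Camera axes: x right, y down, z forward; pixel columns grow to the right and rows downward; lengths in m; the calibration is good to about 2 mm. The wrist camera is an equidistant fisheye: a pixel r from the principal point sees the ray r / f radians off the axis. A picture is of the moment at which its call begins. There is no depth.
- close_job(): hands the job in; it is judged then, once.
Trained networks look in the newest picture that a camera, given by its name, has taken for a name from the list of things; names that differ only in an ending like _2 or _b are one class to them, and where a whole thing is asked for, a point or a joint stands for the part that bears it (a point fixed in the world has none). Each returns a list of dicts, best first, with "score" (0 to 1); they miss things now and then, are a little off and sometimes report something else, mostly with a low value. They report only what shows in the picture. A call takes as long as a camera call. They do not tell look-alikes from the thing itself.
- spot_in(camera, thing): "position" ([x, y, z] in m, in world coordinates, good to about 4 mm: the middle of the surface that is visible of it).
- spot_point(camera, thing): "position" ([x, y, z] in m, in world coordinates, good to about 4 mm: a listed point, or the origin of a listed thing).
The state is a dict: "clock": time; "joint_pos": joint angles; "qvel": joint speeds; "tau": joint torques, N m; "tool_pos": TCP position; "orientation": TCP orientation; "force": force on the tool from outside, world axes, zero at the start; "moment": the same for the moment, N m; "opening": finger opening in m; "gripper_force": force on a finger pad.
Only numpy, scipy, OpenCV 4.12 (cv2) and the standard library are available. Lean on these libraries where they do the work, as an engineer would, in place of code of your own. Each camera call takes 0.05 s, during which the arm holds its last target. There are 200 camera calls.

### The job

Push the open work drawer fully home until it clicks in at its detent and stays shut. Then take the black spring-tipped probe out of its stand and hold its tip on the red dot of the bamboo flute joint, square to the bamboo wall at the dot, pressed gently so that the spring tip is about half pushed in. Finish still holding it there, with the drawer shut, and leave the other things alone.

Things in the scene. Friction and masses are not known exactly. Their poses are not given: they have to be found in the camera images.
- jig: Fixed dark-wood drawer housing, open above, 212 long (x) x 188 wide (y) x 55 mm high; it stands on the work surface and is turned about the vertical by up to 0.25 rad. Origin: centre of its underside. Its -x side is the front, where the drawer comes out; +x is the way the drawer is pushed home; z up.
- drawer (a joint): How far the pale wood drawer stands out of the housing, m: 0 = fully home, 0.09 = fully out. Starts 0.05 to 0.08 out; slides along the housing's x with 1.5 N of friction. A sprung detent resists with about 4 N more between 11 and 5 mm out; inside 3 mm it pulls the drawer home and keeps it there. The drawer's side walls reach 50 mm above the work surface.
- drawer_front (a point): Middle of the outer face of the drawer's upright front panel, 37 mm above the work surface, at x = -0.115 minus the drawer's joint value in the housing's frame. Panel: 188 mm wide, from 14 to 60 mm above the work surface. A brass knob, 18 mm across, sticks out 20 mm at its middle; the flat panel either side of the knob is free to push on.
- flute_mid (a point): Bamboo flute joint, a rod 40 mm in diameter and 130 mm long, clamped crosswise in the drawer and moving with it. This point: middle of its axis, 58 mm above the work surface, at x = 0, y = 0 of the housing when the drawer is home. Its y is the rod's axis (same way as the housing's y), z up. Hard: the probe meets it rigidly.
- spot (a point): Red dot, 12 mm across, on the bamboo: origin at its centre on the surface, 8 mm to +y of the flute joint's middle and 25 degrees round from the top towards the drawer's front: 76 mm above the work surface, 8.5 mm in front of the rod's axis. Its z axis is the bamboo's outward normal there, leaning 25 degrees (0.436 rad) from vertical towards the drawer's front.
- probe: Loose spring-tipped probe, 0.13 kg, upright in its stand. Origin: centre of the underside of its brass collar (30 mm across, 6 high), which rests on the stand's top; z from tip to handle. Above the collar: square black handle 16 x 16 mm (sides along its x and y), to 90 mm above the origin. Below the origin: steel nose 14 mm across, 30 long, then the spring tip. Lift it 55 mm to clear the stand.
- probe_tip (a point): The end of the probe's thin spring tip (6 mm across, rounded end), on the probe's z axis, 48 mm below the probe's origin when not pressed; it moves with the spring tip.
- plunger (a joint): How far the spring tip is pushed into the probe, m: 0 = fully out, 0.016 = bottomed. The spring gives 1 N at 0 and 250 N/m more: 3 N at half travel (0.008), 5 N when bottomed.
- stand: Fixed pale wooden block 70 x 70 x 62 mm high with an 18 mm square hole, 56 mm deep, in the middle of its top, which holds the probe. Origin: centre of its underside; z up; turned about the vertical. It stands to the left or the right of the drawer housing; the red box is on the other side.
- lacquer_box: Loose red lacquer box with lid, 94 x 74 mm, 64 mm high with its knob. Origin: centre of its underside. Leave alone.
- ebony_ring: Loose black ebony joint ring, 44 mm across, 22 mm high. Origin: centre of its underside. Leave alone.
- ferrule: Loose copper ferrule (short tube), 38 mm across, 30 mm high. Origin: centre of its underside. Leave alone.
- burnisher: Loose off-white antler burnisher lying flat, about 160 mm long, 20 mm thick. Origin: on the work surface under its middle; x along it. Leave alone.
Mind the look-alikes: they are no part of the job. Of the things like the probe, leave any that is blue; of the rest the larger one is meant.

How it is judged:
By the outcome, as a careful person would: the job done as asked, in the order asked, and still so for the second after the job is handed in, while the arm keeps its last pose, push and grip.
It also fails if it takes over 58 s, if anything falls off the work surface, if the arm or the gripper's body presses on something with over 40 N, if the wrist force passes 120 N, or if a joint passes its speed limit or range.

## Working session

There is one attempt and no reset: what is moved stays moved. The work goes in short steps, Python scripts to look and compute and a tool call to move; the robot and the scene stay as the last step left them, time stands still between calls to the robot, and variables do not carry over. Pictures are saved under pics/ and viewed, at most 10 in all, crops included, and the job is handed in when it is done.

Besides the shell and the picture viewer there is one more tool, called as a command line: name --pt "numbers of a row" for each row, then --argument value for the rest. play_rows: Moves the arm, as the interface text tells. Its arguments: {"type":"object","properties":{"plan":{"type":"array","items":{"type":"array","items":{"type":"number"}}},"grip":{"type":"number"}},"required":["plan"]}

```bash
ls; mkdir -p pics
python3 - <<'E'
from plant import *
import cv2
for c in ("scene","top"):
    s=snapshot(c); cv2.imwrite(f"pics/{c}0.png",s["frame"][:,:,::-1])
    print(c,s["fx"],s["cx"],s["cy"],s["position"],s["attitude"])
    for t in ("jig","drawer_front","flute_mid","spot","probe","probe_tip","stand","lacquer_box","ebony_ring","ferrule","burnisher"):
        print(t,[(round(d["score"],2),[round(float(v),3) for v in d["position"]]) for d in spot_point(c,t)][:4])
o=get_obs();print(o)
E
```

```text
pics
scene 491.83659662141906 321.0077741415771 235.0668046766584 [0.98344663 0.69361752 0.68775083] [-128.677625     -0.96676594  147.79601644]
jig [(0.72, [0.656, -0.039, -0.004])]
drawer_front [(0.63, [0.596, -0.041, 0.079])]
flute_mid [(0.98, [0.601, -0.044, 0.059])]
spot [(0.56, [0.592, -0.04, 0.075])]
probe [(0.89, [0.441, 0.278, 0.037]), (0.8, [0.527, 0.3, 0.06]), (0.63, [0.497, 0.209, 0.045])]
probe_tip []
stand [(0.76, [0.527, 0.297, 0.001])]
lacquer_box [(0.62, [0.525, -0.301, 0.0])]
ebony_ring [(0.73, [0.649, -0.267, -0.003])]
ferrule [(0.73, [0.695, 0.31, 0.0])]
burnisher [(0.84, [0.55, 0.447, -0.003])]
top 455.491447346907 313.93475401720747 239.60800847944833 [0.34685106 0.05947174 1.18806598] [-168.87369525   -0.25145127  -90.26753756]
jig [(0.83, [0.655, -0.041, -0.001]), (0.26, [0.598, -0.045, 0.06])]
drawer_front [(0.69, [0.49, -0.053, 0.039])]
flute_mid [(0.77, [0.599, -0.044, 0.059])]
spot [(0.57, [0.586, -0.033, 0.082])]
probe [(0.52, [0.433, 0.283, 0.035]), (0.51, [0.497, 0.208, 0.044]), (0.5, [0.529, 0.3, 0.062])]
probe_tip [(0.44, [0.527, 0.299, 0.059])]
stand
[... 175 characters left out ...]
[0.554, 0.445, 0.001])]
{'clock': 1.2, 'joint_pos': array([-5.76881827e+01,  2.05490398e+01,  6.80943024e-01,  2.73798385e-03,
       -7.01358457e+01, -1.65074194e+01]), 'qvel': array([-0.06252234,  0.02607136, -0.04142011, -0.00483377,  0.02394752,
       -0.06225002]), 'tau': array([ 3.54082122e-04, -5.82398057e+01,  2.93308461e+01,  7.00267240e+00,
        1.24617893e-02, -7.32551734e-05]), 'tool_pos': array([ 0.18380563, -0.64947135,  0.24553187]), 'orientation': array([ 1.79996952e+02, -3.58908682e-03, -1.64194672e+02]), 'force': array([ 0.50582398, -0.6025844 , -0.44686949]), 'moment': array([-0.02401948,  0.01014004, -0.00151895]), 'gripper_force': 0.0, 'opening': 0.08772074618309876}
```

View pictures.

View pics/scene0.png

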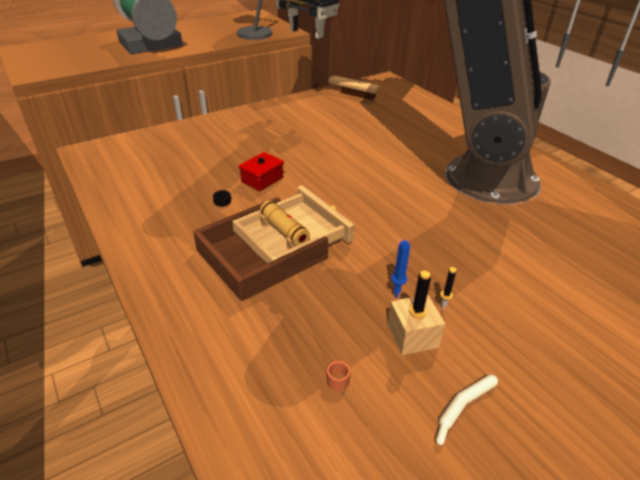

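View pics/top0.png

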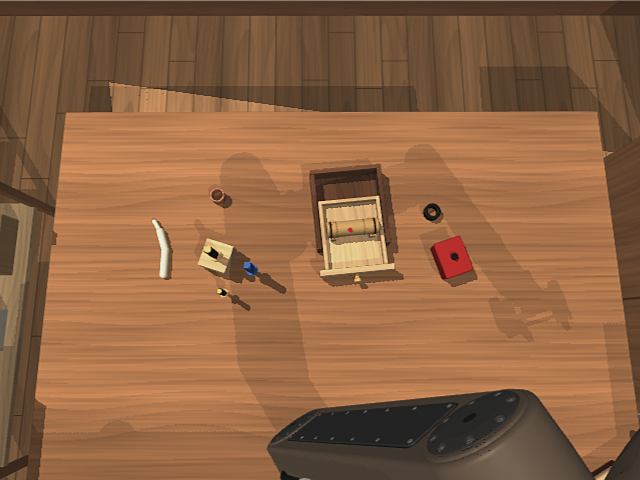

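Run:
```python
import cv2,numpy as np
t=cv2.imread("pics/top0.png");s=cv2.imread("pics/scene0.png")
R=lambda a,k:cv2.resize(a,None,fx=k,fy=k,interpolation=cv2.INTER_CUBIC)
c=np.zeros((600,800,3),np.uint8)
a=R(t[155:290,300:400],4);c[:540,:400]=a
b=R(t[230:305,185:285],4);c[:300,400:]=b
b=R(s[185:297,190:356],2.4);c[310:310+268,400:798]=b[:268,:398]
cv2.imwrite("pics/crop.png",c)
```

```text
(no output)
```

View pics/crop.png

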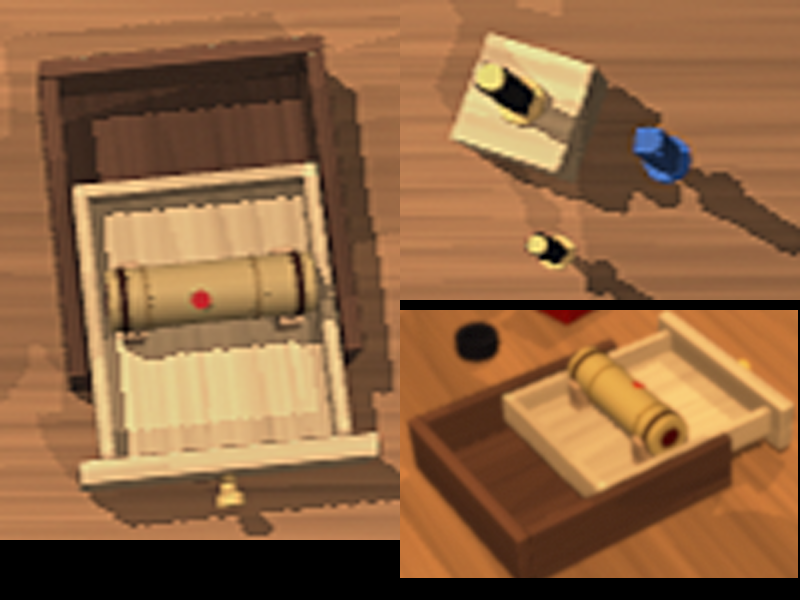

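```bash
cat > h.py <<'E'
import numpy as np
from scipy.spatial.transform import Rotation as Ro
from scipy.optimize import least_squares
C={"scene":(491.837,321.008,235.067,[0.98344663,0.69361752,0.68775083],[-128.677625,-0.96676594,147.79601644]),
"top":(455.491,313.935,239.608,[0.34685106,0.05947174,1.18806598],[-168.87369525,-0.25145127,-90.26753756])}
def proj(c,P):
    f,cx,cy,p,a=C[c]; q=Ro.from_euler("xyz",a,degrees=True).inv().apply(np.array(P)-p)
    return np.array([f*q[0]/q[2]+cx,f*q[1]/q[2]+cy])
E
python3 - <<'E'
from h import *
ob=[("top",(.106,.094,.055),0,(309.5,170.5)),("top",(.106,-.094,.055),0,(380.5,164.5)),
("scene",(.106,.094,.055),0,(241.3,280.8)),("scene",(.106,-.094,.055),0,(195.4,232.9)),("scene",(-.106,.094,.055),0,(327.5,239.2)),
("scene",(-.115,.094,.06),1,(353.3,224.6)),("scene",(-.0085,.008,.076),1,(289.2,215.8)),("top",(-.0085,.008,.076),1,(350.2,229.7))]
def r(v):
    e=[]
    for c,p,m,px in ob:
        p=np.array(p)-[v[3]*m,0,0]; c2,s=np.cos(v[2]),np.sin(v[2])
        e.append(proj(c,[v[0]+c2*p[0]-s*p[1],v[1]+s*p[0]+c2*p[1],p[2]])-px)
    return np.concatenate(e)
s=least_squares(r,[.655,-.04,.08,.055],loss="soft_l1");print(s.x,np.degrees(s.x[2]));print(r(s.x).reshape(-1,2).round(1))
pts=[((207,238)),(236.75,247),(225.5,273.25),(197.5,264.25)]
lo=[(.035,.035),(.035,-.035),(-.035,-.035),(-.035,.035)]
def r2(v):
    c,s=np.cos(v[2]),np.sin(v[2])
    return np.concatenate([proj("top",[v[0]+c*a-s*b,v[1]+s*a+c*b,.062])-q for (a,b),q in zip(lo,pts)])
s=least_squares(r2,[.528,.3,0]);print(s.x,np.degrees(s.x[2]),r2(s.x).round(1))
E
```

```text
[ 0.65585984 -0.03734373  0.0933373   0.05569714] 5.34783312284912
[[-0.7  0.4]
 [-0.4 -0.2]
 [-1.7 -0.4]
 [-1.9 -3.3]
 [ 2.4 -1.8]
 [ 0.8 -0.5]
 [-0.3  0.4]
 [-0.7 -0.3]]
[ 0.52859422  0.29678935 -0.32073948] -18.37701830628211 [ 1.5  0.2 -2.1 -0.2 -0.5 -0.1  1.1  0.2]
```

play_rows --pt "0 0 0 0 0 5.2" --pt "0 0 0 0 0 5.2" --pt "-1.97 3.53 0 0 0 0" --pt "-1.97 3.53 0 0 0 0" --pt "-1.97 3.53 0 0 0 0" --pt "-1.97 3.53 0 0 0 0" --pt "-1.97 3.53 0 0 0 0" --pt "-1.97 3.53 0 0 0 0" --pt "-1.97 3.53 0 0 0 0" --pt "-1.97 3.53 0 0 0 0" --pt "-1.97 3.53 0 0 0 0" --pt "-1.97 3.53 0 0 0 0" --pt "-1.97 3.53 0 0 0 0" --pt "-1.97 3.53 0 0 0 0" --pt "-1.97 3.53 0 0 0 0" --pt "-1.97 3.53 0 0 0 0" --pt "-1.97 3.53 0 0 0 0" --pt "-1.97 3.53 0 0 0 0"

```text
clock: 2.7
tool_pos: [0.4448, -0.0554, 0.2462]
orientation: [180.0, 0.1, -174.6]
force: [0.6, -0.6, 0.7]
opening: 0.0877
gripper_force: 0.0
```

play_rows --pt "0 0 4 0 0 0" --pt "0 0 4 0 0 0" --pt "0 0 4 0 0 0" --pt "0 0 4 0 0 0" --pt "0 0 4 0 0 0" --pt "-1 0 0 0 0 0" --pt "-0.5 0 0 0 0 0" --pt "-0.5 0 0 0 0 0" --pt "0 0 0 0 0 0"

```text
clock: 3.45
tool_pos: [0.4678, -0.055, 0.0481]
orientation: [180.0, 0.3, -174.6]
force: [-0.1, 0.1, 1.4]
opening: 0.0879
gripper_force: 0.0
```

Run:
```python
from plant import *
import cv2,numpy as np
w=snapshot("wrist")["frame"];s=snapshot("top")["frame"]
c=np.concatenate([cv2.resize(w,(400,300)),cv2.resize(s[150:300,300:400+100],(400,300))],1)
cv2.imwrite("pics/p1.png",c[:,:,::-1])
print(get_obs()["force"])
```

```text
[-0.68133626 -0.24336684  0.47107487]
```

View pics/p1.png

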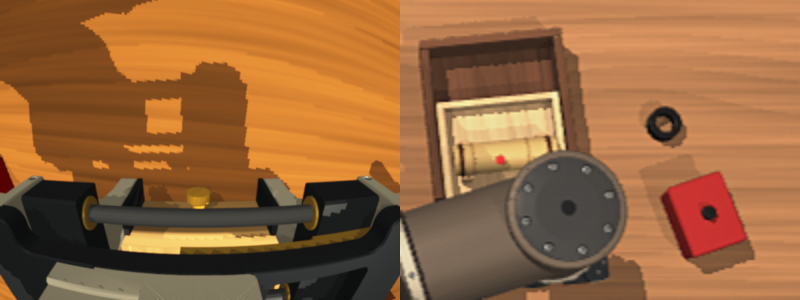

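play_rows --pt "-0.5 0 0 0 0 0" --pt "-0.5 0 0 0 0 0" --pt "-0.5 0 0 0 0 0" --pt "-0.5 0 0 0 0 0" --pt "-0.5 0 0 0 0 0" --pt "-0.5 0 0 0 0 0" --pt "-0.5 0 0 0 0 0" --pt "-0.5 0 0 0 0 0"

```text
clock: 4.22
tool_pos: [0.5045, -0.0519, 0.0454]
orientation: [-180.0, -0.0, -174.6]
force: [-1.4, -0.1, 1.2]
opening: 0.0874
gripper_force: 1.0
```

play_rows --pt "-0.4 0 0 0 0 0" --pt "-0.4 0 0 0 0 0" --pt "-0.4 0 0 0 0 0" --pt "-0.2 0 0 0 0 0" --pt "-0.2 0 0 0 0 0" --pt "-0.2 0 0 0 0 0"

```text
clock: 4.72
tool_pos: [0.5221, -0.0501, 0.0455]
orientation: [180.0, -0.0, -174.6]
force: [-1.2, -0.4, -0.5]
opening: 0.088
gripper_force: 0.8
```

play_rows --pt "-0.2 0 0 0 0 0" --pt "-0.2 0 0 0 0 0" --pt "-0.2 0 0 0 0 0"

```text
clock: 4.97
tool_pos: [0.528, -0.0496, 0.0455]
orientation: [180.0, -0.0, -174.6]
force: [-1.1, 1.5, -1.1]
opening: 0.0876
gripper_force: 0.8
```

play_rows --pt "-0.2 0 0 0 0 0" --pt "-0.2 0 0 0 0 0"

```text
clock: 5.13
tool_pos: [0.5282, -0.0498, 0.045]
orientation: [-180.0, -0.4, -174.6]
force: [-18.6, 2.4, 14.8]
opening: 0.0874
gripper_force: 9.4
```

play_rows --pt "-0.2 0 0 0 0 0" --pt "-0.1 0 0 0 0 0"

```text
clock: 5.3
tool_pos: [0.5282, -0.05, 0.0446]
orientation: [-180.0, -0.7, -174.6]
force: [-25.0, 3.4, 19.8]
opening: 0.0876
gripper_force: 12.4
```

play_rows --pt "1 0 0 0 0 0" --pt "2 0 0 0 0 0" --pt "0 0 -4 0 0 0" --pt "0 0 -4 0 0 0" --pt "0 0 -4 0 0 0" --pt "0 0 -4 0 0 0" --pt "0 0 -4 0 0 0" --pt "-0.7 3.86 0 0 0 0" --pt "-0.7 3.86 0 0 0 0" --pt "-0.7 3.86 0 0 0 0" --pt "-0.7 3.86 0 0 0 0" --pt "-0.7 3.86 0 0 0 0" --pt "-0.7 3.86 0 0 0 0" --pt "-0.7 3.86 0 0 0 0" --pt "-0.7 3.86 0 0 0 0"

```text
clock: 6.55
tool_pos: [0.5321, 0.2633, 0.2462]
orientation: [179.9, 0.1, -174.6]
force: [1.2, -0.2, 1.0]
opening: 0.0874
gripper_force: 0.0
```

play_rows --pt "0 0 0 0 0 -6.6" --pt "0 0 0 0 0 -6.6" --pt "0 0 0 0 0 -6.6" --pt "0 0 0 0 0 -6.6" --pt "0 0 0 0 0 -6.6" --pt "0 0 0 0 0 -6.6" --pt "0 0 0 0 0 -6.6" --pt "0 0 0 0 0 -6.6" --pt "0 0 0 0 0 -6.6" --pt "0 0 0 0 0 -6.6" --pt "0 0 0 0 0 0"

```text
clock: 7.47
tool_pos: [0.5323, 0.2613, 0.2459]
orientation: [-179.9, 0.1, -108.3]
force: [0.0, 0.3, -0.1]
opening: 0.0874
gripper_force: 0.0
```

Run:
```python
from plant import *
import cv2,numpy as np
o=get_obs();print(o["joint_pos"].round(1),o["tool_pos"].round(4))
S={}
for c in ("wrist","top","scene"):
    S[c]=snapshot(c)
    for t in ("probe","flute_mid","spot","drawer_front"):
        if c=="wrist" and t!="probe": continue
        print(c,t,[(round(d["score"],2),[round(float(v),4) for v in d["position"]]) for d in spot_point(c,t)][:3])
w=S["wrist"];print({k:w[k] for k in w if k!="frame"})
im=np.zeros((600,800,3),np.uint8)
im[:480,:640]=w["frame"]
im=np.concatenate([cv2.resize(w["frame"],(400,300)),cv2.resize(S["top"]["frame"][150:300,200:400],(400,300))],1)
im=np.concatenate([im,np.concatenate([cv2.resize(S["scene"]["frame"][160:310,180:380],(400,300)),cv2.resize(S["scene"]["frame"][210:360,340:540],(400,300))],1)],0)
cv2.imwrite("pics/p2.png",im[:,:,::-1])
```

```text
[ 45.   12.8 -10.1   0.  -67.  -63.3] [0.5323 0.2613 0.2459]
wrist probe [(0.96, [0.4954, 0.2071, 0.0475]), (0.66, [0.4392, 0.2783, 0.0308]), (0.58, [0.5281, 0.2983, 0.0627])]
top probe [(0.63, [0.4358, 0.2828, 0.0344]), (0.62, [0.5273, 0.3004, 0.0587]), (0.53, [0.4953, 0.2088, 0.0467])]
top flute_mid [(0.56, [0.6555, -0.0362, 0.056])]
top spot [(0.96, [0.6423, -0.0308, 0.0821])]
top drawer_front [(0.92, [0.541, -0.0465, 0.038])]
scene probe [(0.88, [0.5275, 0.2972, 0.0619]), (0.64, [0.4927, 0.2086, 0.0453]), (0.51, [0.4415, 0.2801, 0.0351])]
scene flute_mid [(0.56, [0.6553, -0.0375, 0.0569])]
scene spot [(0.81, [0.6448, -0.0353, 0.0756])]
scene drawer_front [(0.82, [0.5384, -0.0493, 0.0365])]
{'fx': 371.64829954431775, 'fy': 371.64829954431775, 'cx': 319.9878905226069, 'cy': 240.84277586920965, 'position': array([0.50724211, 0.18456319, 0.38447516]), 'attitude': array([1.62611105e+02, 5.92880819e-02, 1.61660448e+02])}
```

View pics/p2.png

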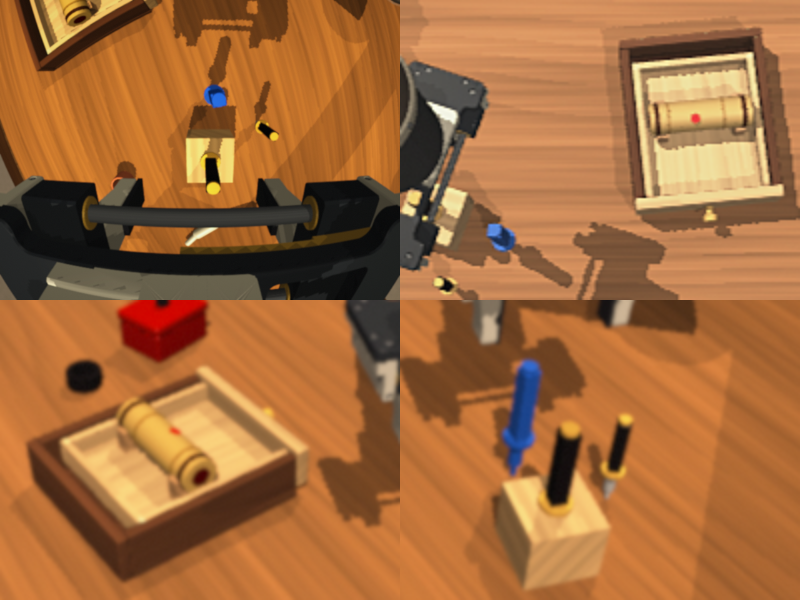

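play_rows --pt "-1.7 0.79 0 0 0 0" --pt "-1.7 0.79 0 0 0 0" --pt "0 0 0 0 0 0" --pt "0 0 0 0 0 0" --pt "0 0 2.5 0 0 0" --pt "0 0 2.5 0 0 0" --pt "0 0 2.5 0 0 0" --pt "0 0 2.5 0 0 0" --pt "0 0 2.4 0 0 0" --pt "0 0 0 0 0 0" --grip 5

```text
clock: 8.9
tool_pos: [0.5253, 0.2963, 0.1167]
orientation: [179.8, -0.4, -108.7]
force: [-1.4, 0.4, -0.8]
opening: 0.0498
gripper_force: 0.0
```

Run:
```python
from plant import *
import cv2,numpy as np
w=snapshot("wrist")["frame"];s=snapshot("scene")["frame"]
cv2.imwrite("pics/p3.png",np.concatenate([cv2.resize(w[240:480,160:480],(400,300)),cv2.resize(s[230:350,340:500],(400,300))],1)[:,:,::-1])
```

```text
(no output)
```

View pics/p3.png

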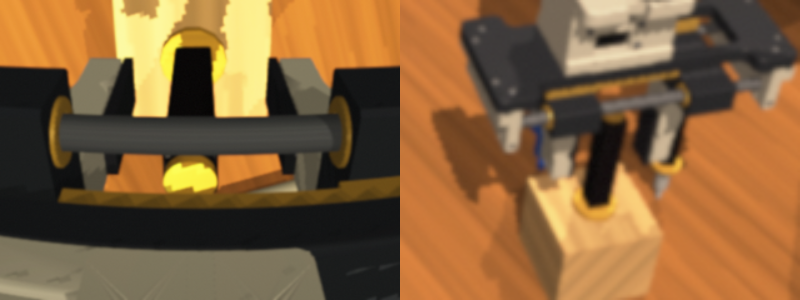

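play_rows --pt "-0.25 -0.3 -0.3 0 0 0" --pt "0 0 0 0 0 0"

```text
clock: 9.17
tool_pos: [0.533, 0.3008, 0.1272]
orientation: [-179.9, 0.2, -108.6]
force: [0.6, 0.3, 1.6]
opening: 0.0496
gripper_force: 0.0
```

play_rows --pt "0 0 0 0 0 0" --pt "0 0 0 0 0 0" --pt "0 0 0 0 0 0" --pt "0 0 0 0 0 0" --pt "0 0 0 0 0 0" --pt "0 0 0 0 0 0" --pt "0 0 0 0 0 0" --pt "0 0 0 0 0 0" --grip 0

```text
clock: 9.83
tool_pos: [0.5312, 0.2996, 0.1245]
orientation: [180.0, -0.0, -108.6]
force: [0.5, 1.1, -0.7]
opening: 0.0158
gripper_force: 30.0
```

play_rows --pt "0 0 -0.5 0 0 0" --pt "0 0 -1 0 0 0" --pt "0 0 -1.5 0 0 0" --pt "0 0 -1.5 0 0 0" --pt "0 0 -1.5 0 0 0" --pt "0 0 -1.5 0 0 0" --pt "0 0 -1.5 0 0 0" --pt "0 0 -1.5 0 0 0" --pt "0 0 -1 0 0 0" --pt "0 0 -0.5 0 0 0" --pt "0 0 0 0 0 0" --pt "0 0 0 0 0 0"

```text
clock: 10.83
tool_pos: [0.5311, 0.2995, 0.2443]
orientation: [180.0, 0.0, -108.6]
force: [0.1, 0.4, -1.7]
opening: 0.0156
gripper_force: 30.0
```

play_rows --pt "1.5 -0.78 0 0 0 0" --pt "3.01 -1.57 0 0 0 0" --pt "3.01 -1.57 0 0 0 0" --pt "3.01 -1.57 0 0 0 0" --pt "3.01 -1.57 0 0 0 0" --pt "3.01 -1.57 0 0 0 0" --pt "3.01 -1.57 0 0 0 0" --pt "3.01 -1.57 0 0 0 0" --pt "3.01 -1.57 0 0 0 0" --pt "3.01 -1.57 0 0 0 0" --pt "1.51 -0.79 0 0 0 0" --pt "0 0 0 5.71 -2.54 0" --pt "0 0 0 5.71 -2.54 0" --pt "0 0 0 5.71 -2.54 0" --pt "0 0 0 5.71 -2.54 0" --pt "0 0 0 0 0 0" --pt "0 0 0 0 0 0"

```text
clock: 12.25
tool_pos: [0.58, -0.0373, 0.2417]
orientation: [-157.2, 9.7, -106.6]
force: [0.6, -0.1, -0.2]
opening: 0.0158
gripper_force: 30.0
```

```bash
cat >> h.py <<'E'
def nrm(yaw=5.35):
    y=np.radians(yaw);t=np.radians(25);return np.array([-np.sin(t)*np.cos(y),-np.sin(t)*np.sin(y),np.cos(t)])
def look(fn,box_s=(0,0,640,480),box_t=(0,0,640,480)):
    from plant import snapshot,get_obs,spot_point
    import cv2
    o=get_obs();R=Ro.from_euler("xyz",o["orientation"],degrees=True);p=o["tool_pos"]
    tip=p+R.apply([0,0,.1105]);print("tip by kin",tip.round(4),"tool z",R.apply([0,0,1]).round(4),"want",-nrm().round(4))
    ims=[]
    for c,b in(("scene",box_s),("top",box_t)):
        f=snapshot(c)["frame"]
        hsv=cv2.cvtColor(f,cv2.COLOR_RGB2HSV);x0,y0,x1,y1=b
        red=((hsv[...,0]<6)|(hsv[...,0]>172))&(hsv[...,1]>190)&(hsv[...,2]>120)
        m=np.zeros_like(red);m[y0:y1,x0:x1]=red[y0:y1,x0:x1]
        n,_,st,ce=cv2.connectedComponentsWithStats(m.astype(np.uint8))
        print(c,"red",[(int(st[i,4]),ce[i].round(1).tolist()) for i in range(1,n)],"kin tip px",proj(c,tip).round(1))
        for t in("probe_tip","spot","probe"):
            print(c,t,[(round(d["score"],2),np.round(d["position"],4).tolist()) for d in spot_point(c,t)][:3])
        ims.append(cv2.resize(f[y0:y1,x0:x1],(400,400),interpolation=cv2.INTER_CUBIC))
    cv2.imwrite(fn,np.concatenate(ims,1)[:,:,::-1])
    return R,p,tip
E
python3 -c "
from h import *
look('pics/p4.png',(230,130,340,240),(300,180,410,290))"
```

```text
tip by kin [ 0.626  -0.0331  0.1413] tool z [ 0.4164  0.0382 -0.9084] want [ 0.4208  0.0394 -0.9063]
scene red [(659, [258.5, 166.8]), (1, [242.0, 180.0]), (1, [245.0, 183.0]), (1, [253.0, 182.0]), (1, [267.0, 225.0])] kin tip px [273.3 195.5]
scene probe_tip [(0.41, [0.6266, -0.0357, 0.1388])]
scene spot [(0.61, [0.6487, -0.0344, 0.0795])]
scene probe [(0.92, [0.4938, 0.2095, 0.0444]), (0.75, [0.6035, -0.0366, 0.184]), (0.56, [0.4421, 0.2826, 0.0352])]
top red [] kin tip px [350.4 209.2]
top probe_tip []
top spot [(0.65, [0.6446, -0.0297, 0.0814]), (0.44, [0.6556, -0.0378, -0.0007]), (0.29, [0.5293, -0.3037, 0.0021])]
top probe [(0.68, [0.4937, 0.2104, 0.0449]), (0.54, [0.434, 0.2824, 0.0367])]
```

View pics/p4.png

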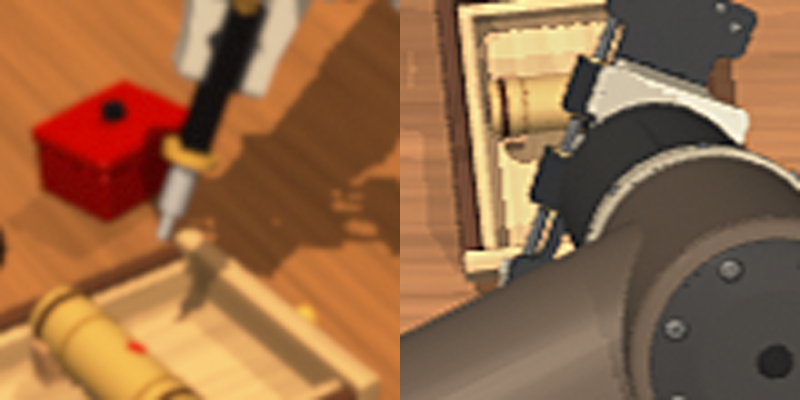

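Run:
```python
from h import *
from plant import *
import cv2
s=least_squares(lambda v:np.concatenate([proj("scene",v)-[267.4,225.4],proj("top",v)-[347.5,208.5],[(v[2]-.076)*500]]),[.6467,-.03,.076]);print("dot",s.x.round(4),s.fun.round(1))
print(proj("scene",[.6467,-.0301,.076]),proj("top",[.6467,-.0301,.076]))
w=snapshot("wrist");cv2.imwrite("pics/p5.png",w["frame"][:,:,::-1])
o=get_obs();R=Ro.from_euler("xyz",o["orientation"],degrees=True)
a=Ro.from_euler("xyz",w["attitude"],degrees=True)
def pw(P):
    q=a.inv().apply(np.array(P)-w["position"]);th=np.arctan2(np.hypot(q[0],q[1]),q[2]);k=w["fx"]*th/np.hypot(q[0],q[1]);return (q[:2]*k+[w["cx"],w["cy"]]).round(1)
for k in (.0,.035,.0565,.0625,.0925,.1105): print(k,pw(o["tool_pos"]+R.apply([0,0,k])))
print("dot",pw([.6467,-.0301,.076]),o["tool_pos"],o["orientation"])
```

```text
dot [ 0.6445 -0.031   0.076 ] [-0.3 -0.1 -0.2  0.3 -0. ]
[266.34881311 225.879059  ] [346.93922119 207.92722787]
0.0 [321.1 324.3]
0.035 [321.  290.1]
0.0565 [320.9 274.1]
0.0625 [320.9 270.2]
0.0925 [320.8 253.3]
0.1105 [320.7 244.9]
dot [335.8 214. ] [ 0.58467485 -0.03562208  0.24447783] [-156.946564      9.87885323 -106.58658561]
```

View pics/p5.png

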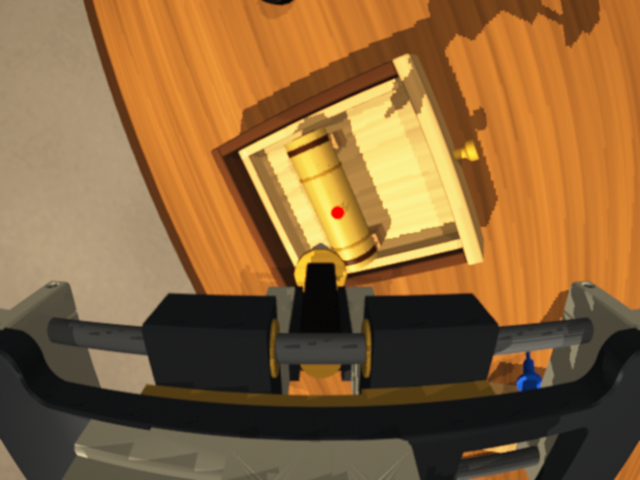

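```bash
cat > go.py <<'E'
from h import *
from plant import get_obs
import sys
D=np.array([.6448,-.0308,.076])
def go(h,off=(0,0)):
    o=get_obs();R=Ro.from_euler("xyz",o["orientation"],degrees=True)
    p=o["tool_pos"];n=nrm();z=R.apply([0,0,1])
    ax=np.cross(z,-n);ang=np.degrees(np.arcsin(np.linalg.norm(ax)));rv=R.inv().apply(ax/np.linalg.norm(ax)*ang)
    print("turn",rv.round(2),"shift cm",(R.inv().apply(D+n*(.1105+h)-R.apply([off[0],off[1],0])-p)*100).round(2),"t",o["clock"],p.round(4),o["force"].round(1))
if __name__=="__main__": go(float(sys.argv[1]),[float(v) for v in sys.argv[2:4]] or (0,0))
E
python3 go.py .025
```

```text
turn [ 0.03 -0.    0.  ] shift cm [0.74 1.48 4.27] t 12.7 [ 0.5847 -0.0356  0.2445] [-0.2  0.  -0.8]
```

play_rows --pt "0.15 0.3 0.85 0 0 0" --pt "0.15 0.3 0.85 0 0 0" --pt "0.15 0.3 0.85 0 0 0" --pt "0.15 0.3 0.85 0 0 0" --pt "0.14 0.28 0.87 0 0 0" --pt "0 0 0 0 0 0" --pt "0 0 0 0 0 0" --pt "0 0 0 0 0 0" --pt "0 0 0 0 0 0"

```text
clock: 13.45
tool_pos: [0.5878, -0.036, 0.1997]
orientation: [-156.9, 9.9, -106.6]
force: [-0.6, -0.9, -1.2]
opening: 0.0155
gripper_force: 30.0
```

Run:
```python
from h import *
from go import go,D
from plant import *
import cv2
go(.025)
o=get_obs();R=Ro.from_euler("xyz",o["orientation"],degrees=True)
T=o["tool_pos"]+R.apply([0,0,.1105])
print("kin tip",T.round(4),proj("scene",T),"collar",proj("scene",o["tool_pos"]+R.apply([0,0,.0625])),"dot",proj("scene",D))
s=snapshot("scene")["frame"]; print(spot_point("scene","probe_tip")[:1],spot_point("scene","spot")[:1])
w=snapshot("wrist")["frame"]
a=cv2.resize(s[170:240,240:310],(560,560),interpolation=cv2.INTER_CUBIC)
b=cv2.resize(w[190:330,290:350],(240,560),interpolation=cv2.INTER_CUBIC)
cv2.imwrite("pics/p6.png",np.concatenate([a,b],1)[:,:,::-1])
```

```text
turn [-0.05  0.05  0.  ] shift cm [0.02 0.03 0.08] t 13.45 [ 0.5878 -0.036   0.1997] [-0.6 -0.9 -1.2]
kin tip [ 0.6344 -0.0316  0.0996] [270.85792781 214.27472557] collar [278.47287019 192.94825876] dot [267.02473969 225.40569526]
[{'position': [0.6342, -0.032, 0.0957], 'score': 0.5}] [{'position': [0.6531, -0.0355, 0.0785], 'score': 0.97}]
```

View pics/p6.png

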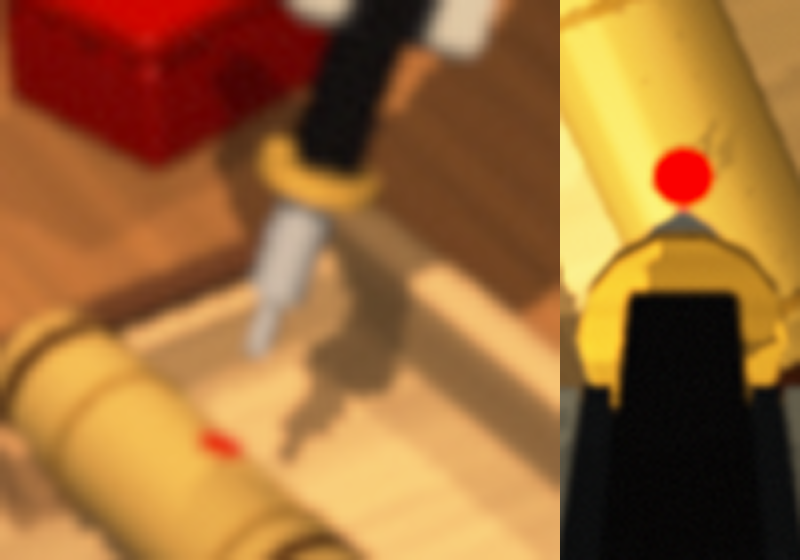

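Run:
```python
from h import *
from go import go,D
from plant import *
w=snapshot("wrist");o=get_obs();R=Ro.from_euler("xyz",o["orientation"],degrees=True)
a=Ro.from_euler("xyz",w["attitude"],degrees=True)
def pw(P):
    q=a.inv().apply(np.array(P)-w["position"]);th=np.arctan2(np.hypot(q[0],q[1]),q[2]);k=w["fx"]*th/np.hypot(q[0],q[1]);return (q[:2]*k+[w["cx"],w["cy"]]).round(1)
for k in ([.015,0,.0565],[.015,0,.0625],[.008,0,.0565],[0,0,.1105],[.003,0,.1105]): print(k,pw(o["tool_pos"]+R.apply(k)))
print("dot",pw(D)); go(.025)
```

```text
[0.015, 0, 0.0565] [320.7 249.2]
[0.015, 0, 0.0625] [320.7 245.9]
[0.008, 0, 0.0565] [320.7 261.1]
[0, 0, 0.1105] [320.6 245. ]
[0.003, 0, 0.1105] [320.6 240.9]
dot [320.4 234.6]
turn [-0.02  0.04 -0.  ] shift cm [-0.   -0.02  0.06] t 13.7 [ 0.5874 -0.0361  0.1993] [ 0.4 -0.2 -1.2]
```

```bash
cat > fa.py <<'E'
from go import *
from plant import snapshot
F=[];P=[]
for i in range(12):
    snapshot("top");o=get_obs();F.append(o["force"]);P.append(o["tool_pos"])
F=np.array(F);print("F",F.mean(0).round(2),"sd",F.std(0).round(2),"along n",(F@nrm()).mean().round(2),"TCP",np.mean(P,0).round(4),"h",((np.mean(P,0)-D)@nrm()-.1105).round(4));go(-.008)
E
python3 fa.py
```

```text
F [-0.04 -0.34 -1.11] sd [0.61 0.4  0.43] along n -0.97 TCP [ 0.5873 -0.0362  0.1989] h 0.0253
turn [ 0.01  0.01 -0.  ] shift cm [-0.02 -0.04  3.33] t 14.3 [ 0.5872 -0.0362  0.1988] [-0.3  0.1 -0.4]
```

play_rows --pt "0.1 0 0.5 0 0 0" --pt "0 0 0.5 0 0 0" --pt "0 0 0.5 0 0 0" --pt "0 0 0.4 0 0 0" --pt "0 0 0.2 0 0 0" --pt "0 0 0.2 0 0 0" --pt "0 0 0.2 0 0 0" --pt "0 0 0.2 0 0 0" --pt "0 0 0.2 0 0 0" --pt "0 0 0 0 0 0" --pt "0 0 0 0 0 0"

```text
clock: 15.22
tool_pos: [0.5992, -0.036, 0.1725]
orientation: [-156.9, 9.9, -106.6]
force: [-0.9, -0.4, 0.7]
opening: 0.0157
gripper_force: 30.0
```

```bash
python3 fa.py
```

```text
F [-1.48 -0.2   0.39] sd [0.51 0.46 0.48] along n 0.98 TCP [ 0.5991 -0.036   0.1725] h -0.0036
turn [ 0.    0.01 -0.  ] shift cm [-0.12 -0.04  0.43] t 15.8167 [ 0.5992 -0.036   0.1725] [-1.3 -0.3 -0.3]
```

play_rows --pt "0 0 0.15 0 0 0" --pt "0 0 0.15 0 0 0" --pt "0 0 0.12 0 0 0" --pt "0 0 0 0 0 0" --pt "0 0 0 0 0 0" --pt "0 0 0 0 0 0"

```text
clock: 16.32
tool_pos: [0.601, -0.0358, 0.1686]
orientation: [-156.9, 9.9, -106.6]
force: [-2.8, -0.9, 0.9]
opening: 0.0159
gripper_force: 30.0
```

```bash
python3 fa.py
python3 - <<'E'
from h import *
from plant import *
import cv2
s=snapshot("scene")["frame"]; 
for t in ("probe_tip","spot","probe","drawer_front"): print(t,[(round(d["score"],2),np.round(d["position"],4).tolist()) for d in spot_point("scene",t)][:2])
w=snapshot("wrist")["frame"]
a=cv2.resize(s[175:245,240:310],(560,560),interpolation=cv2.INTER_CUBIC)
b=cv2.resize(w[190:330,290:350],(240,560),interpolation=cv2.INTER_CUBIC)
cv2.imwrite("pics/p7.png",np.concatenate([a,b],1)[:,:,::-1])
E
```

```text
F [-1.89 -0.46  1.35] sd [0.56 0.5  0.65] along n 2.03 TCP [ 0.6009 -0.0358  0.1687] h -0.0079
turn [0.01 0.01 0.  ] shift cm [-0.12 -0.04  0.01] t 16.9167 [ 0.6009 -0.0358  0.1686] [-1.6 -1.7  2.2]
probe_tip []
spot [(0.66, [0.647, -0.0368, 0.0738])]
probe [(0.87, [0.4963, 0.2105, 0.045]), (0.65, [0.4405, 0.2813, 0.0386])]
drawer_front [(0.88, [0.5362, -0.0512, 0.034])]
```

View pics/p7.png

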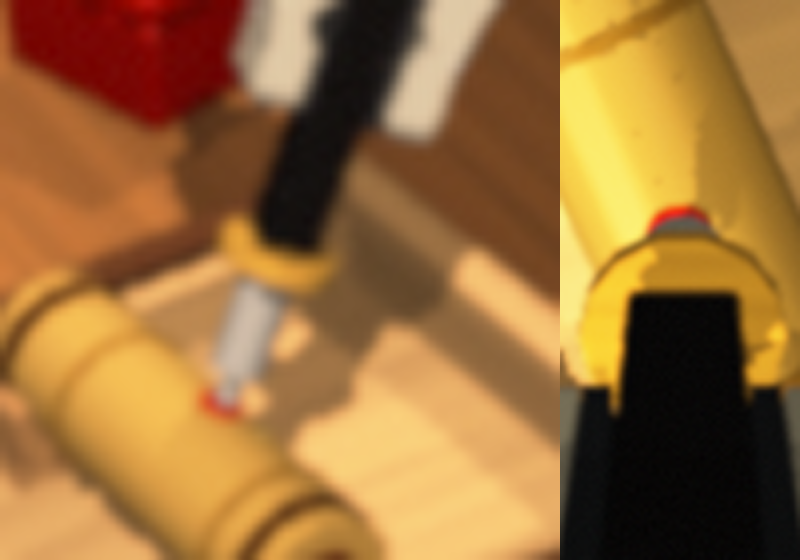

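play_rows --pt "0 0 -0.4 0 0 0" --pt "0 0 -0.4 0 0 0" --pt "0 0 -0.4 0 0 0" --pt "0 -0.1 0 0 0 0" --pt "0 0 0 0 0 0" --pt "0 0 0.3 0 0 0" --pt "0 0 0.3 0 0 0" --pt "0 0 0.2 0 0 0" --pt "0 0 0.2 0 0 0" --pt "0 0 0.2 0 0 0" --pt "0 0 0 0 0 0" --pt "0 0 0 0 0 0" --pt "0 0 0 0 0 0"

```text
clock: 18.3
tool_pos: [0.602, -0.0361, 0.1692]
orientation: [-156.9, 9.9, -106.6]
force: [-1.4, 0.5, 1.7]
opening: 0.0158
gripper_force: 30.0
```

```bash
python3 fa.py; python3 -c "
from plant import *
snapshot('top');print(spot_point('top','drawer_front')[:1]);snapshot('scene');print(spot_point('scene','drawer_front')[:1],spot_point('scene','flute_mid')[:1])"
```

```text
F [-0.4   0.28  2.17] sd [0.46 0.49 0.51] along n 2.12 TCP [ 0.6019 -0.0361  0.1692] h -0.0078
turn [-0.    0.02  0.  ] shift cm [-0.11  0.07  0.01] t 18.9 [ 0.6019 -0.0361  0.1691] [-1.1 -0.3  2.3]
[{'position': [0.695, 0.3091, -0.0023], 'score': 0.41}]
[{'position': [0.537, -0.0484, 0.0369], 'score': 0.9}] [{'position': [0.6583, -0.0373, 0.0595], 'score': 0.64}]
```

Force is about 3.1 N, which puts the spring tip near half travel (about 8 mm), and the drawer is still shut.

```bash
python3 -c "
from plant import *
print(close_job())"
```

```text
the job is handed in; nothing more can be done
None
```

The job is handed in: the drawer was pushed home and still measured shut, and the arm is holding the black probe on the red dot, square to the bamboo by the tool pose, at about 3.1 N, roughly half spring travel; I lifted and shifted it 1 mm towards the dot's centre at the end and checked that by force and position, not by a picture.

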